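# Tap the wedge home in the wedge vice

## Robot

A 6-joint arm with a two-finger parallel gripper is mounted at the origin on a cart in front of the work surface, level with it; the furniture and walls round the work are solid. World frame = base frame: x ahead of the robot, y to its left, z up, the work surface at z = 0. Lengths are in m, angles in rad, forces in N, time in s.
With the tool pointing down it reaches from about 0.15 to 0.775 m from the base axis. Payload 6.1 kg.
Tool frame: the origin (TCP) lies at the very end of the fingers, on their centre line; the grasp point (between the pads) lies pinch_z behind it (pinch_z is the distance from the TCP to the grasp point, in m); z points along the fingers, y is the direction in which the jaws open and shut (so a half turn about z gives the same grasp; the last joint's range is limited). The gripper opens to 85 mm and grips with 20 to 120 N. Pads are 22 mm wide; open, the fingers measure 114 mm over their backs; the gripper's body (76 mm by 85 mm) begins 54 mm behind the grasp point. The pads swing forward as they close: fully open they stand 13 mm farther back than shut.
Start: joints at [1.308, 0.126, -0.04, 1.405, 0, 1.571], TCP at [0.136, 0.507, 0.231] pointing down, gripper open.
Joint ranges: [-2.72, 2.72], [-0.95, 1.95], [-1.27, 1.35], [-1.78, 2.02], [-1.46, 1.47], [-3.14, 3.14]. Speed limits (rad/s): [2.39, 2.39, 3.01, 3.14, 3.14, 3.14].

## Interface

Orientations are given as [roll, pitch, yaw] about the fixed x, y, z axes, in that order (R = Rz(yaw) Ry(pitch) Rx(roll)).
In Python, from bench import * gives the robot as it stands.
- The arm moves only by the tool send_rows, never from a script. Its argument "motion" is one flat list of numbers, 5 for each row, row after row: the finger opening in cm, from 0 to 8.54, then the shift along the tool's x, y, z in cm, then the turn about the tool's z in degrees. A call has exactly 5 rows; each row shifts and turns the commanded pose from where the row before left it, along the tool's axes as they then stand; what a row does not reach is not made up. A row lasts 1/12 s, in which the tool goes at most 41.7 mm and 7.16 degrees, less where a joint would pass 70% of its speed; a pose out of reach is approached as far as the arm can. A call is refused whole if a number of a shift passes 4.17 or a number of a turn 7.16, either way. A call with a gripper value outside its range is refused whole. The fingers move at their own pace and stop on an object; "newtons" is the grip in N (left out, the last holds). Time passes only in rows, so rows that do not move let the fingers close, or fill a call up. It gives the time, the measured TCP pose, the force and the opening at its end, in the units of the state.
- state(): the state, without advancing time (a new reading comes with each control period).
- snapshot(name): name is "side" or "top" or "wrist"; returns the picture (420x560x3 uint8, red, green, blue); there is no depth.
- get_calibration(name): a dict with "camera_matrix" (3x3 intrinsics, pixels), "R" (3x3) and "t" (3): a world point X has camera coordinates R X + t. Camera axes: x right, y down, z forward; pixel columns grow to the right and rows downward; lengths in m; the calibration is good to about 2 mm. The wrist camera is an equidistant fisheye: a pixel r from the principal point sees the ray r / f radians off the axis. A picture is of the moment at which its call begins: read the wrist's pose just before it. get_calibration takes no time and is no camera call; for the wrist camera it gives the pose at the moment of the call.
- close_job(): hands the job in, once; it reports no verdict.
The state is a dict: "time_s": time; "joint_pos": joint angles; "joint_vel": joint speeds; "joint_torque": joint torques, N m; "tcp_pos": TCP position; "orientation": TCP orientation; "wrist_force": force on the tool from outside, world axes, zero at the start; "ft_torque": the same for the moment, N m; "grip_width": opening from 0.0 (shut) to 1.0 (fully open).
Only numpy, scipy, OpenCV 4.12 (cv2) and the standard library are available. Lean on these libraries where they do the work, as an engineer would, in place of code of your own. Each camera call takes 0.05 s, during which the arm holds its last target. There are 200 camera calls.

## Task

Clamp the choke (the iron-core coil) in the little wooden wedge vice: take the wedge from its rack, stand it thin end down in the vice's open slot and let go, then pick up the hand mallet by its handle and drive the wedge down with a few light taps, lifting off in between, until it stops going any further and the choke is held tight. Tighten it only with the mallet, never with the fingers, do not hit hard, leave the other things alone, and finally stand the mallet upright on the bench on its face.

Things in the scene. Friction and masses are not known exactly. Their poses are not given: they have to be found in the camera images.
- vice: Wooden wedge vice fixed to the bench; plywood bed 116 x 200 x 18 mm (x, y, z), origin under it, z up. Along y from - to +: fixed stop (inner face y -70 mm, 68 mm high), choke, sliding jaw, open slot for the wedge, heel block, wall (y 76 to 90 mm, 64 mm high). Jaw and heel: 46 mm wide in x, tops 80 mm above the bench, slot faces leaning to fit the wedge; slot open at both x ends.
- slot_mouth (a point): Mouth of the slot, 80 mm above the bench, at x 0, y +19 mm of the vice, same axes. Mouth 13 to 17.5 mm wide in y at first, its middle within 1.5 mm of this point. The heel's setting differs each time by up to 3 mm and is not measured, so the depths cannot be foretold: the thin end first rests 30 to 60 mm above the bench and stops for good about 20 to 42 mm above it, never at the bed.
- jaw: Sliding jaw, pale wood, between choke and slot; the wedge drives it along the vice's -y, 1.5 to 3 mm, until it meets the choke. It stays put by friction (4.5 N): under the mallet the wedge yields a little from 5 N and runs on at 6 to 12 N; once the jaw has met the choke the wedge moves on no more at 16 N. Origin: the vice's when fully back, 4 mm from clamping.
- choke: Iron-core choke, 40 x 55 x 47 mm, loose on the vice bed, its 55 mm length along the vice's y, one end within 2 mm of the fixed stop. Origin: centre of its underside. The jaw presses on its +y end.
- wedge: Dark wooden wedge, upright, 91 mm long (z), 26 mm wide in x with parallel faces to grip, 9 mm thick in y at the thin lower end, 25 mm at the top, tapering alike on both sides. Origin: centre of the thin end, z towards the thick end. 50 g. Friction holds it where it is driven; set into the slot with 2 to 3 N it stands alone.
- rack: Small wooden rack fixed to the bench, foot 80 x 70 x 10 mm, block 52 x 47 mm, top 42 mm above the bench, pocket 30 x 19 mm (x, y), 32 mm deep; the wedge stands in it, thin end 10 mm above the bench, 59 mm sticking out. Origin: centre of the underside.
- mallet: Turned wooden hand mallet standing on its round striking face: head 50 mm in diameter, 46 mm high; handle straight up to 116 mm, 28 mm in diameter from 75 to 108 mm, thinning to 25 mm below. Origin: centre of the flat face (48 mm across), z along the handle. About 0.28 kg. Taps at 15 to 20 mm/s that stop at 16 N suffice; over 30 N on the wedge is too hard.
- reel_copper: Bystander: reel of copper wire, 65 mm in diameter, 50 mm high. Origin: centre of its underside.
- flux_tin: Bystander: round flux tin, 50 mm in diameter, 23 mm high. Origin: centre of its underside.
- battery_9v: Bystander: small block battery lying flat, 51 x 27 x 18 mm. Origin: centre of its underside.
There are look-alikes about, which are no part of the job. What is shaped like the mallet but pink is not meant.

How it is judged:
On the way, in this order (a step that is already met when the one before it is completed fails the run):
1. the wedge stands in the slot, thin end down, and is let go (horizontal distance between wedge and slot_mouth below 0.015 m and angle between wedge's own z axis and vertical below 0.15 rad and z of wedge in the frame of slot_mouth below -0.012 m and contact force between the fingers and wedge below 0.1 N), for 0.2 s.
2. a first tap of the mallet on the wedge (over 4 N) (contact force between mallet and wedge above 4 N), for 0.01 s.
3. the mallet is lifted off the wedge (contact force between mallet and wedge below 0.1 N), for 0.1 s.
4. a further tap (over 6 N) finds the wedge stopped, the jaw pressing the choke (contact force between mallet and wedge above 6 N and contact force between jaw and choke above 12 N), for 0.01 s.
At the end, for the whole second after the job is handed in: the wedge stands upright (within 0.15 rad) in the slot, thin end at least 30 mm below its mouth, so tight that the jaw presses the choke with more than 12 N by itself; the mallet stands upright (within 0.1 rad) and still on the bench on its face (horizontal distance between wedge and slot_mouth below 0.015 m and angle between wedge's own z axis and vertical below 0.15 rad and z of wedge in the frame of slot_mouth below -0.03 m and contact force between jaw and choke above 12 N and contact force between mallet and anything else above 0.5 N and height (world z) of mallet below 0.006 m and angle between mallet's own z axis and vertical below 0.1 rad and linear speed of mallet below 0.02 m/s and linear speed of wedge below 0.01 m/s and contact force between mallet and wedge below 0.1 N); the robot touches nothing.
It fails at once if the mallet hits or presses the wedge with more than 30 N (contact force between mallet and wedge above 30 N).
It fails at once if the jaw squeezes the choke with more than 80 N (contact force between jaw and choke above 125 N).
It fails at once if the vice is tightened while the robot itself holds or pushes the wedge (contact force between jaw and choke above 1 N and contact force between any of the fingers, the arm and wedge above 0.5 N).
It fails at once if a bystander is moved more than 20 mm (distance of any of reel_copper, flux_tin, battery_9v from where it was at the start of the episode above 0.02 m).
It also fails if it takes over 70 s, if anything falls off the work surface, if the arm or the gripper's body presses on something with over 40 N, if the wrist force passes 120 N, or if a joint passes its speed limit or range.

## Working session

There is one attempt and no reset: what is moved stays moved. The work goes in short steps, Python scripts to look and compute and a tool call to move; the robot and the scene stay as the last step left them, time stands still between calls to the robot, and variables do not carry over. Pictures are saved under pics/ and viewed, about 8 in all and at most 12, crops included, and the job is handed in when it is done.

Besides the shell and the picture viewer there is one more tool, called after ">>>" as a command line: name --argument value ..., lists and objects as JSON in quotes. send_rows: Moves the arm, as the interface text tells. Its arguments: {"type":"object","properties":{"motion":{"type":"array"},"newtons":{"type":"number"}},"required":["motion"]}

```bash
ls; mkdir -p pics; python3 - <<'E'
from bench import *
import cv2,numpy as np
print(state())
for n in ["side","top"]:
    im=snapshot(n); cv2.imwrite(f"pics/{n}0.png",im[:,:,::-1])
    c=get_calibration(n); print(n,{k:np.round(v,4).tolist() for k,v in c.items()})
w=get_calibration("wrist"); print({k:np.round(v,4).tolist() for k,v in w.items()})
E
```

```text
pics
{'time_s': 0.0, 'joint_pos': array([ 1.30799448e+00,  1.26363834e-01, -4.06295133e-02,  1.40539158e+00,
       -2.61987180e-05,  1.57083838e+00]), 'joint_vel': array([-0.00125118, -0.00233987,  0.00054389,  0.00017113,  0.00052914,
        0.00075673]), 'joint_torque': array([-8.36298223e-04, -4.35913682e+01,  3.52924204e+01,  1.73640833e-02,
        2.21940951e-06,  9.31368646e-06]), 'tcp_pos': array([0.13628788, 0.50657154, 0.2305271 ]), 'orientation': array([-3.14000406e+00,  2.62654947e-05,  2.87874879e+00]), 'wrist_force': array([-0.16870111,  0.22489395, -0.22523312]), 'ft_torque': array([ 0.00882855, -0.0405047 , -0.00873707]), 'grip_width': 1.001738973265645}
side {'camera_matrix': [[450.4552, 0.0, 283.5173], [0.0, 450.4552, 203.4543], [0.0, 0.0, 1.0]], 'R': [[-0.9838, -0.1785, -0.017], [-0.1103, 0.6774, -0.7273], [0.1413, -0.7137, -0.6861]], 't': [0.5469, -0.0455, 0.9906]}
top {'camera_matrix': [[410.6274, 0.0, 281.5781], [0.0, 410.6274, 212.7752], [0.0, 0.0, 1.0]], 'R': [[0.002, -1.0, -0.0003], [-0.9838, -0.0019, -0.179], [0.179, 0.0007, -0.9838]], 't': [0.2356, 0.5171, 0.8509]}
{'camera_matrix': [[325.1923, 0.0, 272.5045], [0.0, 325.1923, 208.7136], [0.0, 0.0, 1.0]], 'R': [[0.2601, 0.9656, -0.0014], [0.9313, -0.2505, 0.2646], [0.2551, -0.0701, -0.9644]], 't': [-0.5257, -0.0358, 0.3776]}
```

View pics/top0.png

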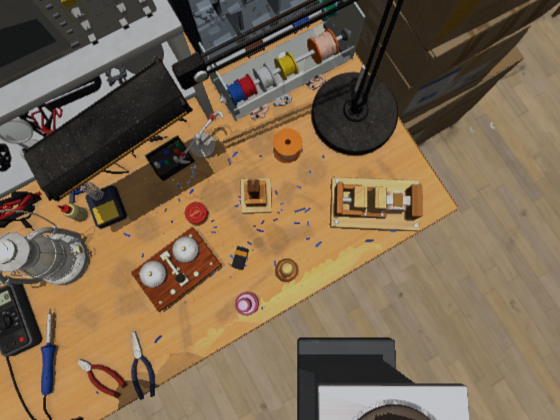

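View pics/side0.png

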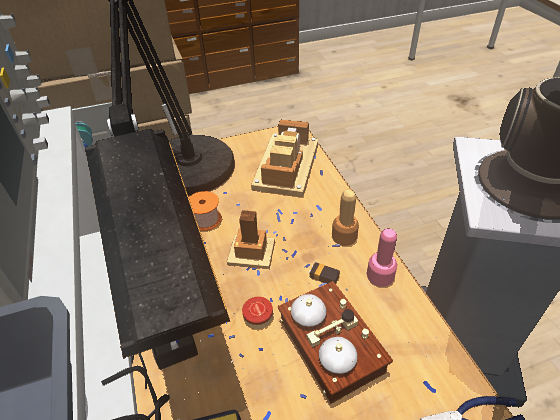

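Top picture: the vice is at about (376,204), the wedge in its rack at (257,193), the copper reel at (288,143), the tin at (196,213) and the battery at (241,257). There are two mallets: a brown wooden one at (287,269) and a pink one at (247,303). The brown one fits the description because pink is excluded. I'll confirm it in an enlarged crop.

```bash
python3 - <<'E'
import cv2
im=cv2.imread("pics/top0.png")[130:320,230:460]
cv2.imwrite("pics/crop1.png",cv2.resize(im,None,fx=3,fy=3,interpolation=cv2.INTER_CUBIC))
im=cv2.imread("pics/side0.png")[110:290,220:420]
cv2.imwrite("pics/crop2.png",cv2.resize(im,None,fx=3,fy=3,interpolation=cv2.INTER_CUBIC))
E
```

```text
(no output)
```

View pics/crop1.png

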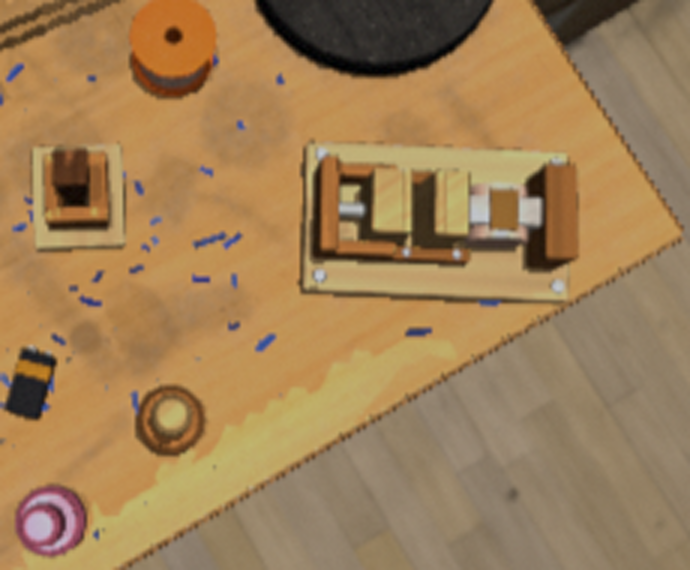

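View pics/crop2.png

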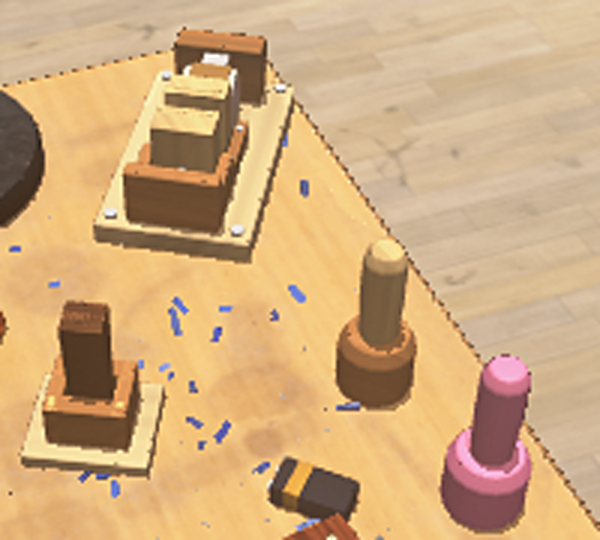

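The crop confirms it. The wooden mallet (crop1 (171,420), full (287,270)) is the one meant, and the pink one is excluded. In crop1 the slot lies between the pale heel (392,200) and the pale jaw (452,200). The fixed stop is at the right end, so the vice's +y is about world +y.

```bash
cat > h.py <<'E'
import numpy as np,cv2
from bench import *
def ray(n,uv,c=None):
    c=c or get_calibration(n);K=np.array(c["camera_matrix"]);R=np.array(c["R"]);t=np.array(c["t"])
    p=(np.array(uv,float)-K[:2,2])/K[0,0]
    if n=="wrist":
        r=np.hypot(*p);d=np.array([*(p*np.sin(r)/max(r,1e-9)),np.cos(r)])
    else: d=np.array([*p,1.])
    return -R.T@t,R.T@d
def on(n,uv,z,c=None):
    o,d=ray(n,uv,c);return o+d*(z-o[2])/d[2]
E
python3 - <<'E'
from h import *
def T(u,v,z):return np.round(on("top",(230+(u+.5)/3-.5,130+(v+.5)/3-.5),z),4)
def S(u,v,z):return np.round(on("side",(220+(u+.5)/3-.5,110+(v+.5)/3-.5),z),4)
print("bed",[T(*p,.018) for p in((308,142),(569,155),(567,301),(302,290))])
print("heel top",[T(*p,.08) for p in((373,168),(411,168),(412,234),(374,233))])
print("jaw top",[T(*p,.08) for p in((437,168),(470,170),(470,236),(436,235))])
print("rack foot",[T(*p,.01) for p in((34,146),(121,144),(125,244),(37,247))])
print("wedge top",[T(*p,.101) for p in((53,150),(88,148),(88,173),(55,176))])
print("rack block",[T(*p,.042) for p in((46,152),(107,150),(109,222),(47,225))])
print("mallet T head .046",T(170,418,.040),"top .116",T(173,417,.112))
print("side bed",[S(*p,.018) for p in((158,73),(294,90),(252,248),(96,226))])
print("side heel",[S(*p,.08) for p in((153,109),(218,113),(213,132),(150,131))],"jaw",[S(*p,.08) for p in((170,78),(229,79),(226,96),(165,94))])
print("side wedge top",[S(*p,.101) for p in((63,303),(102,304),(108,329),(61,331))])
print("side mallet top",S(387,250,.112), "face",S(375,400,0))
E
```

```text
bed [array([0.6055, 0.1204, 0.018 ]), array([ 0.5956, -0.0785,  0.018 ]), array([ 0.4833, -0.0705,  0.018 ]), array([0.4912, 0.1272, 0.018 ])]
heel top [array([0.5696, 0.0825, 0.08  ]), array([0.5696, 0.0556, 0.08  ]), array([0.5219, 0.0565, 0.08  ]), array([0.5226, 0.0832, 0.08  ])]
jaw top [array([0.5697, 0.0371, 0.08  ]), array([0.5682, 0.0138, 0.08  ]), array([0.5205, 0.0158, 0.08  ]), array([0.5212, 0.0397, 0.08  ])]
rack foot [array([0.6041, 0.3306, 0.01  ]), array([0.6058, 0.2636, 0.01  ]), array([0.5274, 0.26  , 0.01  ]), array([0.525 , 0.3268, 0.01  ])]
wedge top [array([0.5767, 0.308 , 0.101 ]), array([0.5782, 0.2837, 0.101 ]), array([0.5603, 0.2835, 0.101 ]), array([0.5582, 0.3063, 0.101 ])]
rack block [array([0.5909, 0.3183, 0.042 ]), array([0.5925, 0.273 , 0.042 ]), array([0.5379, 0.271 , 0.042 ]), array([0.5355, 0.3166, 0.042 ])]
mallet T head .046 [0.3951 0.2262 0.04  ] top .116 [0.3926 0.225  0.112 ]
side bed [array([ 0.5963, -0.0696,  0.018 ]), array([ 0.4829, -0.0631,  0.018 ]), array([0.4884, 0.1312, 0.018 ]), array([0.6028, 0.1257, 0.018 ])]
side heel [array([0.5712, 0.0632, 0.08  ]), array([0.5243, 0.0606, 0.08  ]), array([0.5241, 0.0833, 0.08  ]), array([0.5681, 0.0891, 0.08  ])] jaw [array([0.5665, 0.0233, 0.08  ]), array([0.5232, 0.0179, 0.08  ]), array([0.522 , 0.0393, 0.08  ]), array([0.5663, 0.0437, 0.08  ])]
side wedge top [array([0.5789, 0.2887, 0.101 ]), array([0.5559, 0.2858, 0.101 ]), array([0.5478, 0.3054, 0.101 ]), array([0.5743, 0.3114, 0.101 ])]
side mallet top [0.3943 0.2239 0.112 ] face [0.3914 0.2439 0.    ]
```

```bash
python3 -c "
import bench;print({k:v for k,v in vars(bench).items() if not k.startswith('__') and isinstance(v,(int,float,list,dict,tuple))},dir(bench))"
```

```text
{'pinch_z': 0.0187} ['Unreachable', '__builtins__', '__cached__', '__doc__', '__file__', '__loader__', '__name__', '__package__', '__spec__', 'close_job', 'get_calibration', 'pinch_z', 'snapshot', 'state']
```

>>> send_rows --motion '[8.5,0,0,0,7.1,8.5,0,0,0,7.1,8.5,0,0,0,7.1,8.5,0,0,0,7.1,8.5,0,0,0,7.1]'

```text
time_s: 0.52
tcp_pos: [0.1363, 0.5067, 0.2308]
orientation: [-3.141, 0.001, 2.253]
wrist_force: [-0.3, -0.3, 0.1]
grip_width: 0.998
```

>>> send_rows --motion '[8.5,0,0,0,7.1,8.5,0,0,0,7.1,8.5,0,0,0,7.1,8.5,0,0,0,7.1,8.5,0,0,0,7.1]'

```text
time_s: 0.93
tcp_pos: [0.1363, 0.5067, 0.2308]
orientation: [-3.141, 0.001, 1.633]
wrist_force: [-0.4, -0.1, 0.2]
grip_width: 0.996
```

>>> send_rows --motion '[8.5,-1.6,2.75,0,0,8.5,-1.6,2.75,0,0,8.5,-1.6,2.75,0,0,8.5,-1.6,2.75,0,0,8.5,-1.6,2.75,0,0]'

```text
time_s: 1.35
tcp_pos: [0.28, 0.4356, 0.2309]
orientation: [-3.141, 0.001, 1.64]
wrist_force: [0.8, 0.8, 0.5]
grip_width: 0.994
```

>>> send_rows --motion '[8.5,-1.6,2.75,0,0,8.5,-1.6,2.75,0,0,8.5,-1.6,2.75,0,0,8.5,-1.6,2.75,0,0,8.5,-1.6,2.75,0,0]'

```text
time_s: 1.77
tcp_pos: [0.4229, 0.3652, 0.2309]
orientation: [-3.141, 0.0, 1.64]
wrist_force: [-1.0, 0.3, -0.4]
grip_width: 0.994
```

>>> send_rows --motion '[8.5,-1.6,2.75,0,0,8.5,-1.6,2.75,0,0,8.5,-1.6,2.75,0,0,8.5,-1.6,2.75,0,0,8.5,-1.6,2.75,0,0]'

```text
time_s: 2.18
tcp_pos: [0.5656, 0.2948, 0.2307]
orientation: [-3.141, 0.0, 1.639]
wrist_force: [-0.6, -0.1, 0.2]
grip_width: 0.996
```

>>> send_rows --motion '[8.5,0,0,0,0,8.5,0,0,0,0,8.5,0,0,0,0,8.5,0,0,0,0,8.5,0,0,0,0]'

```text
time_s: 2.6
tcp_pos: [0.5635, 0.2965, 0.2316]
orientation: [-3.142, -0.0, 1.641]
wrist_force: [-0.0, -0.0, -0.2]
grip_width: 0.996
```

```bash
python3 - <<'E'
from h import *
c=get_calibration("wrist");im=snapshot("wrist")[:,:,::-1];cv2.imwrite("pics/w1.png",im)
np.savez("w1.npz",**c); print(state()["tcp_pos"],state()["orientation"])
E
```

```text
[0.56354132 0.29656532 0.23168708] [ 3.14130545e+00 -2.18797816e-04  1.64098972e+00]
```

View pics/w1.png

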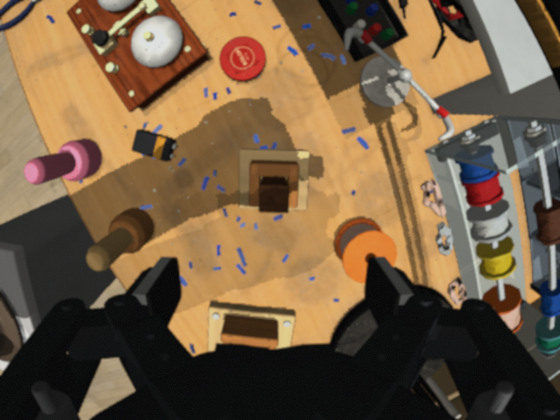

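Wrist picture: the rack is at (274,183) with the dark wedge at about (260–288, 178–212), in shadow. The pink mallet is at (62,165), the wooden one at (120,240), the reel at (367,250) and the near end of the vice at (250,325).

```bash
python3 - <<'E'
from h import *
c=dict(np.load("w1.npz"));im=cv2.imread("pics/w1.png")
print("cam",-c["R"].T@c["t"])
g=im[:,:,2]
for v in (180,190,200,205): print(v,g[v,246:306].tolist())
for u in (268,274,280): print(u,g[150:226,u].tolist())
for uv in((260,210),(288,212)): print(on("wrist",uv,.101,c))
E
```

```text
cam [0.56093295 0.36438052 0.37381394]
180 [127, 126, 121, 111, 109, 111, 114, 114, 114, 116, 118, 116, 101, 76, 62, 52, 37, 28, 26, 28, 26, 27, 26, 26, 28, 26, 28, 26, 27, 26, 26, 26, 25, 25, 26, 23, 23, 24, 28, 41, 54, 59, 75, 98, 110, 114, 113, 111, 111, 110, 107, 101, 127, 155, 141, 126, 125, 132, 145, 162]
190 [132, 129, 117, 107, 109, 113, 114, 114, 112, 107, 97, 89, 77, 62, 58, 60, 56, 49, 47, 45, 47, 46, 45, 47, 45, 44, 42, 41, 43, 42, 42, 42, 42, 41, 42, 42, 43, 41, 41, 41, 40, 41, 48, 66, 80, 92, 105, 112, 113, 116, 119, 131, 160, 194, 209, 209, 209, 209, 209, 209]
200 [94, 91, 83, 80, 83, 83, 84, 83, 83, 82, 82, 81, 74, 57, 45, 45, 44, 43, 45, 43, 43, 41, 41, 39, 39, 38, 37, 39, 40, 42, 43, 47, 46, 46, 45, 44, 44, 44, 43, 42, 41, 53, 102, 152, 174, 179, 184, 186, 186, 181, 169, 167, 184, 196, 195, 196, 196, 196, 196, 191]
205 [128, 128, 122, 115, 108, 105, 101, 96, 93, 92, 91, 89, 75, 53, 42, 43, 42, 42, 41, 40, 39, 41, 40, 39, 39, 42, 40, 40, 40, 41, 38, 40, 41, 40, 40, 40, 39, 38, 38, 38, 39, 56, 109, 164, 186, 189, 186, 186, 184, 178, 166, 171, 195, 206, 207, 208, 207, 
[... 411 characters left out ...]
, 101, 71, 63, 75, 92, 105, 110, 111, 109, 108, 109, 108, 109, 107, 105, 91, 66, 42, 30, 27, 27, 24, 27, 28, 33, 46, 52, 49, 42, 40, 43, 43, 43, 41, 43, 44, 43, 45, 46, 43, 40, 40, 39, 40, 39, 40, 41, 40, 42, 40, 43, 67, 118, 164, 183, 178, 152, 118, 100, 111, 134, 163, 176, 179, 178, 176]
280 [117, 134, 141, 142, 141, 140, 140, 138, 136, 127, 104, 74, 62, 70, 90, 104, 109, 109, 109, 109, 108, 109, 108, 109, 106, 96, 77, 51, 33, 26, 26, 24, 26, 25, 30, 44, 54, 57, 49, 43, 42, 42, 41, 43, 42, 41, 44, 44, 43, 44, 45, 45, 44, 40, 41, 40, 40, 41, 40, 41, 41, 56, 99, 134, 123, 92, 76, 82, 114, 151, 170, 175, 177, 178, 178, 174]
[0.55520824 0.28769305 0.101     ]
[0.57970045 0.28759252 0.101     ]
```

```bash
python3 - <<'E'
from h import *
c=dict(np.load("w1.npz"))
for uv in((259,200),(288,200),(259.2,208),(288,208),(273,185.3),(268,211.3),(280,211.8)): print(uv,on("wrist",uv,.101,c).round(4))
E
```

```text
(259, 200) [0.5538 0.2966 0.101 ]
(288, 200) [0.5788 0.2983 0.101 ]
(259.2, 208) [0.5544 0.2894 0.101 ]
(288, 208) [0.5794 0.2912 0.101 ]
(273, 185.3) [0.565  0.3103 0.101 ]
(268, 211.3) [0.5622 0.287  0.101 ]
(280, 211.8) [0.5727 0.2873 0.101 ]
```

>>> send_rows --motion '[8.5,0.1,0.3,2,2,8.5,0,0,3,0,8.5,0,0,3,0,8.5,0,0,3,0,8.5,0,0,2,0]'

```text
time_s: 3.07
tcp_pos: [0.5656, 0.2972, 0.0987]
orientation: [-3.139, 0.001, 1.606]
wrist_force: [0.5, 0.1, -0.3]
grip_width: 0.996
```

>>> send_rows --motion '[8.5,0,0,1.8,0,8.5,0,0,1,0,8.5,0,0,0.4,0,8.5,0,0,0,0,8.5,0,0,0,0]'

```text
time_s: 3.48
tcp_pos: [0.5677, 0.2976, 0.0705]
orientation: [3.14, -0.001, 1.605]
wrist_force: [-0.1, 1.1, 0.3]
grip_width: 0.993
```

>>> send_rows --motion '[1,0,0,0,0,1,0,0,0,0,1,0,0,0,0,1,0,0,0,0,1,0,0,0,0]' --newtons 25

```text
time_s: 3.9
tcp_pos: [0.5673, 0.2971, 0.0696]
orientation: [3.142, -0.0, 1.605]
wrist_force: [-8.0, 1.1, -0.8]
grip_width: 0.3
```

>>> send_rows --motion '[1,0,0,0,0,1,0,0,0,0,1,0,0,0,0,1,0,0,0,0,1,0,0,0,0]'

```text
time_s: 4.32
tcp_pos: [0.567, 0.297, 0.0693]
orientation: [-3.141, -0.0, 1.605]
wrist_force: [-3.7, -0.6, 1.8]
grip_width: 0.299
```

>>> send_rows --motion '[1,0,0,-1,0,1,0,0,-2,0,1,0,0,-3,0,1,0,0,-3,0,1,0,0,-3,0]'

```text
time_s: 4.73
tcp_pos: [0.5676, 0.2969, 0.1912]
orientation: [3.141, 0.0, 1.604]
wrist_force: [1.0, 0.7, 0.1]
grip_width: 0.302
```

>>> send_rows --motion '[1,0,0,0,4.5,1,-2,-0.2,0,0,1,-2.4,-0.2,0,0,1,-2.4,-0.2,0,0,1,-2.4,-0.2,0,0]'

```text
time_s: 5.15
tcp_pos: [0.5556, 0.2047, 0.19]
orientation: [3.14, 0.0, 1.527]
wrist_force: [0.3, -0.5, -0.4]
grip_width: 0.302
```

>>> send_rows --motion '[1,-2.4,-0.2,0,0,1,-2.4,-0.2,0,0,1,-2.4,-0.2,0,0,1,-2.4,0,0,0,1,0,0,0,0]'

```text
time_s: 5.57
tcp_pos: [0.5451, 0.1065, 0.1904]
orientation: [3.14, 0.002, 1.523]
wrist_force: [0.6, -0.3, -0.4]
grip_width: 0.298
```

>>> send_rows --motion '[1,0,0,0,0,1,0,0,0,0,1,0,0,0,0,1,0,0,0,0,1,0,0,0,0]'

```text
time_s: 5.98
tcp_pos: [0.5451, 0.1107, 0.1892]
orientation: [-3.142, 0.0, 1.527]
wrist_force: [0.6, 0.1, -0.4]
grip_width: 0.305
```

```bash
python3 - <<'E'
from h import *
c=get_calibration("wrist");im=snapshot("wrist")[:,:,::-1];cv2.imwrite("pics/w2.png",im)
np.savez("w2.npz",**c); print(state()["tcp_pos"],state()["orientation"],state()["wrist_force"])
cv2.imwrite("pics/w2c.png",cv2.resize(im[130:330,140:400],None,fx=3,fy=3,interpolation=cv2.INTER_CUBIC))
E
```

```text
[0.54499074 0.11060709 0.18918378] [-3.14145413e+00  4.75578156e-05  1.52727151e+00] [ 0.31807385  0.3353666  -0.36419709]
```

View pics/w2c.png

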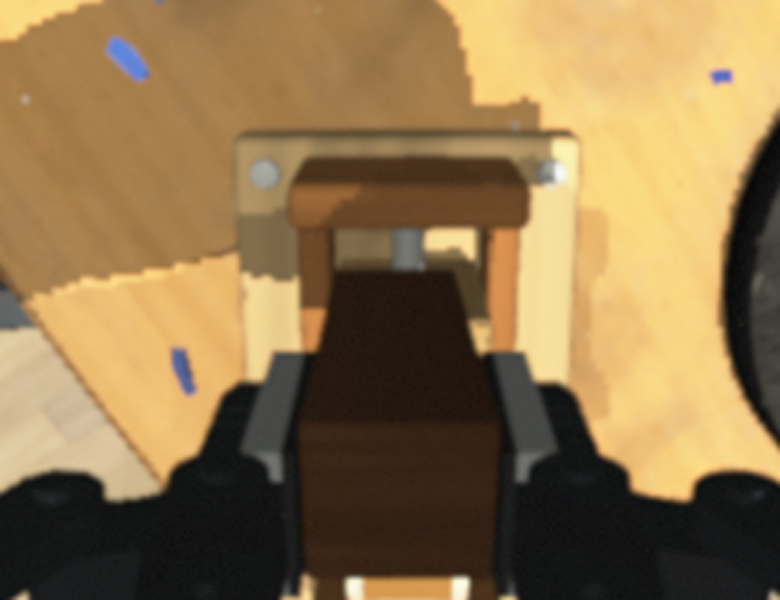

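The wedge is held upright and square between the pads. The wall's top face spans crop rows 183–227 (x 290–528), the bed's end edge is at row 132, and the wedge hides the heel. I'll locate the vice from its wall and bed.

```bash
python3 - <<'E'
from h import *
c=dict(np.load("w2.npz"))
W=lambda u,v,z:on("wrist",(140+(u+.5)/3-.5,130+(v+.5)/3-.5),z,c).round(4)
im=cv2.imread("pics/w2.png")
print(-c["R"].T@c["t"])
for u in (260,300): print(im[168:210,u,2].tolist())
print("bed end y100",W(240,133,.018),W(576,135,.018),"bed sides",W(243,310,.018),W(572,320,.018))
print("wall outer y90",W(290,184,.064),W(528,184,.064)," inner y76",W(296,227,.064),W(526,228,.064))
print("wedge thin end",W(337,270,.13),W(460,271,.13)," top",W(302,422,.221),W(497,422,.221))
E
```

```text
[0.55014106 0.17865876 0.33143666]
[163, 165, 165, 161, 145, 115, 93, 105, 125, 139, 147, 150, 147, 131, 104, 81, 75, 76, 74, 75, 74, 74, 82, 97, 111, 117, 118, 116, 113, 112, 106, 105, 104, 104, 104, 105, 102, 100, 108, 118, 123, 124]
[163, 163, 162, 160, 146, 123, 111, 128, 153, 171, 180, 183, 181, 160, 124, 88, 76, 77, 75, 73, 73, 73, 75, 85, 95, 101, 107, 108, 108, 108, 108, 108, 108, 110, 109, 110, 106, 98, 94, 92, 90, 89]
bed end y100 [0.4958 0.1302 0.018 ] [0.6059 0.1248 0.018 ] bed sides [0.4916 0.069  0.018 ] [0.6048 0.0603 0.018 ]
wall outer y90 [0.5169 0.122  0.064 ] [0.5839 0.1191 0.064 ]  inner y76 [0.5177 0.1095 0.064 ] [0.5832 0.1063 0.064 ]
wedge thin end [0.5339 0.1165 0.13  ] [0.5605 0.1152 0.13  ]  top [0.5355 0.1247 0.221 ] [0.5601 0.1237 0.221 ]
```

>>> send_rows --motion '[1,-1.5,0.1,0,0,1,-2,0.1,0,0,1,-2,0.1,0,0,1,-0.6,0,0.5,0,1,0,0,1.5,0]'

```text
time_s: 6.45
tcp_pos: [0.5464, 0.048, 0.1709]
orientation: [3.138, -0.0, 1.525]
wrist_force: [-0.3, -0.3, -0.0]
grip_width: 0.301
```

>>> send_rows --motion '[1,0,0,1.5,0,1,0,0,0.5,0,1,0,0,0,0,1,0,0,0,0,1,0,0,0,0]'

```text
time_s: 6.87
tcp_pos: [0.5456, 0.0492, 0.1501]
orientation: [3.141, -0.0, 1.527]
wrist_force: [0.1, 0.2, -0.8]
grip_width: 0.303
```

```bash
python3 - <<'E'
from h import *
ims=[]
im=snapshot("side")[:,:,::-1];ims.append(cv2.resize(im[90:190,240:340],None,fx=4,fy=4,interpolation=cv2.INTER_CUBIC))
im=snapshot("top")[:,:,::-1];ims.append(cv2.resize(im[150:250,325:425],None,fx=4,fy=4,interpolation=cv2.INTER_CUBIC))
cv2.imwrite("pics/c3.png",np.hstack(ims)); print(state()["tcp_pos"],state()["orientation"],state()["wrist_force"])
E
```

```text
[0.54579357 0.04910116 0.15020637] [ 3.14009040e+00 -2.23410144e-04  1.52646514e+00] [-0.44101793 -0.19597321 -1.62088988]
```

View pics/c3.png

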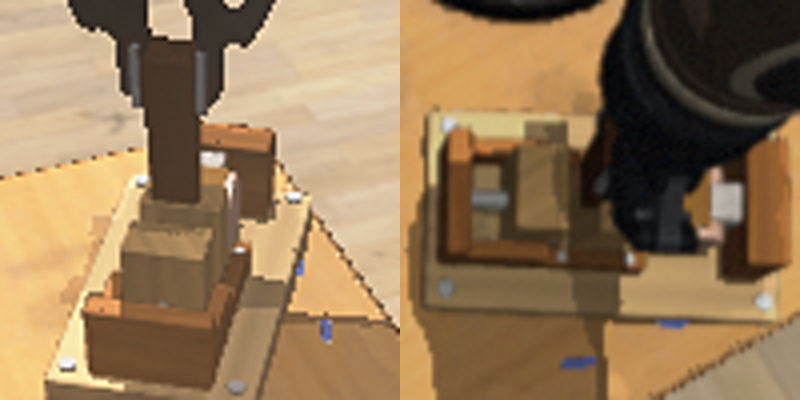

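```bash
python3 - <<'E'
from h import *
S=lambda u,v,z:on("side",(240+(u+.5)/4-.5,90+(v+.5)/4-.5),z).round(4)
print("wedge bottom front corners",S(152,199,.091),S(199,204,.091))
print("heel back edge",S(133,221,.08),S(214,229,.08),"jaw front",S(141,200,.08),S(222,207,.08))
im=cv2.imread("pics/c3.png")
for u in (140,147,172,190,206,212): print(u,im[176:260:2,u,2].tolist())
E
```

```text
wedge bottom front corners [0.5578 0.052  0.091 ] [0.532  0.0526 0.091 ]
heel back edge [0.5673 0.0584 0.08  ] [0.5229 0.0588 0.08  ] jaw front [0.5668 0.0386 0.08  ] [0.5219 0.0382 0.08  ]
140 [243, 236, 232, 196, 126, 116, 198, 255, 255, 231, 210, 186, 171, 159, 153, 149, 148, 148, 149, 150, 152, 151, 146, 140, 135, 132, 132, 139, 148, 156, 157, 157, 159, 162, 165, 167, 170, 160, 137, 117, 114, 114]
147 [218, 218, 207, 192, 184, 168, 148, 128, 118, 116, 124, 135, 145, 143, 126, 113, 117, 121, 121, 121, 120, 121, 122, 125, 127, 130, 127, 136, 156, 169, 165, 158, 155, 153, 152, 154, 162, 161, 148, 131, 120, 112]
172 [76, 76, 76, 76, 76, 76, 75, 75, 75, 75, 74, 76, 77, 92, 118, 133, 123, 112, 111, 112, 113, 113, 112, 116, 125, 132, 130, 132, 143, 156, 167, 173, 171, 168, 167, 166, 166, 167, 171, 161, 136, 115]
190 [76, 76, 75, 75, 76, 76, 76, 76, 77, 77, 77, 76, 71, 79, 100, 116, 115, 112, 112, 112, 113, 113, 113, 112, 107, 108, 115, 131, 148, 164, 167, 169, 172, 175, 177, 179, 179, 179, 181, 180, 180, 164]
206 [188, 190, 195, 186, 164, 142, 133, 131, 134, 139, 141, 142, 139, 134, 127, 122, 125, 122, 114, 107, 108, 110, 110, 110, 105, 116, 142, 168, 177, 183, 189, 186, 175, 158, 143, 137, 145, 144, 127, 108, 99, 97]
212 [181, 184, 189, 181, 160, 140, 135, 133, 133, 133, 133, 133, 134, 135, 135, 135, 135, 129, 116, 107, 109, 112, 112, 111, 109, 113, 125, 134, 133, 130, 130, 125, 116, 107, 104, 104, 105, 106, 107, 108, 109, 109]
```

The side view shows the wedge tip centred over the slot to within about 1 mm, so I'm lowering it.

>>> send_rows --motion '[1,0,0,0.5,0,1,0,0,0.5,0,1,0,0,0.4,0,1,0,0,0.4,0,1,0,0,0.3,0]'

```text
time_s: 7.38
tcp_pos: [0.5449, 0.0488, 0.1275]
orientation: [-3.141, 0.0, 1.526]
wrist_force: [-0.2, -0.4, 0.4]
grip_width: 0.304
```

>>> send_rows --motion '[1,0,0,0.1,0,1,0,0,0.1,0,1,0,0,0.1,0,1,0,0,0,0,1,0,0,0,0]'

```text
time_s: 7.8
tcp_pos: [0.5453, 0.0488, 0.1254]
orientation: [3.141, 0.0, 1.526]
wrist_force: [-0.5, -0.2, -0.7]
grip_width: 0.3
```

>>> send_rows --motion '[1,0,0,0.1,0,1,0,0,0.1,0,1,0,0,0.1,0,1,0,0,0.1,0,1,0,0,0.1,0]'

```text
time_s: 8.22
tcp_pos: [0.5452, 0.0488, 0.1202]
orientation: [-3.142, 0.0, 1.526]
wrist_force: [0.3, 1.0, -1.2]
grip_width: 0.302
```

>>> send_rows --motion '[1,0,0,0.1,0,1,0,0,0.1,0,1,0,0,0.1,0,1,0,0,0.1,0,1,0,0,0,0]'

```text
time_s: 8.63
tcp_pos: [0.5451, 0.0488, 0.1161]
orientation: [-3.141, 0.0, 1.526]
wrist_force: [-0.2, -0.3, -0.1]
grip_width: 0.298
```

>>> send_rows --motion '[1,0,0,0.1,0,1,0,0,0.1,0,1,0,0,0.1,0,1,0,0,0.1,0,1,0,0,0,0]'

```text
time_s: 9.05
tcp_pos: [0.5451, 0.0488, 0.1121]
orientation: [-3.141, 0.0, 1.526]
wrist_force: [0.4, -0.7, -0.1]
grip_width: 0.3
```

>>> send_rows --motion '[1,0,0,0.1,0,1,0,0,0.1,0,1,0,0,0.1,0,1,0,0,0,0,1,0,0,0,0]'

```text
time_s: 9.47
tcp_pos: [0.5452, 0.0488, 0.1092]
orientation: [-3.141, 0.0, 1.526]
wrist_force: [-0.8, 0.4, -1.1]
grip_width: 0.299
```

>>> send_rows --motion '[1,0,0,0.1,0,1,0,0,0.1,0,1,0,0,0.1,0,1,0,0,0,0,1,0,0,0,0]'

```text
time_s: 9.88
tcp_pos: [0.5452, 0.0488, 0.1062]
orientation: [-3.141, 0.0, 1.526]
wrist_force: [0.4, -0.2, -0.9]
grip_width: 0.303
```

```bash
python3 -c "
from bench import *
print(state()['wrist_force'],state()['ft_torque'])"
```

```text
[ 0.42920243 -0.19486745 -0.91608447] [ 0.01272506 -0.01341247  0.02567863]
```

>>> send_rows --motion '[1,0,0,0.1,0,1,0,0,0.1,0,1,0,0,0,0,1,0,0,0,0,1,0,0,0,0]'

```text
time_s: 10.3
tcp_pos: [0.5452, 0.0488, 0.1043]
orientation: [-3.142, 0.0, 1.526]
wrist_force: [-0.1, -0.6, -0.5]
grip_width: 0.3
```

>>> send_rows --motion '[1,0,0,0.1,0,1,0,0,0.1,0,1,0,0,0,0,1,0,0,0,0,1,0,0,0,0]'

```text
time_s: 10.72
tcp_pos: [0.5451, 0.0488, 0.1022]
orientation: [-3.141, 0.0, 1.526]
wrist_force: [-0.0, -0.7, -1.0]
grip_width: 0.3
```

>>> send_rows --motion '[1,0,0,0.1,0,1,0,0,0.1,0,1,0,0,0,0,1,0,0,0,0,1,0,0,0,0]'

```text
time_s: 11.13
tcp_pos: [0.5452, 0.0487, 0.1002]
orientation: [-3.141, 0.0, 1.526]
wrist_force: [0.4, -1.4, -0.6]
grip_width: 0.303
```

>>> send_rows --motion '[1,0,0,0.1,0,1,0,0,0.1,0,1,0,0,0,0,1,0,0,0,0,1,0,0,0,0]'

```text
time_s: 11.55
tcp_pos: [0.5452, 0.0487, 0.0982]
orientation: [-3.142, 0.0, 1.526]
wrist_force: [1.0, -2.9, -0.6]
grip_width: 0.3
```

>>> send_rows --motion '[1,-0.05,0,0,0,1,-0.03,0,0.1,0,1,0,0,0.1,0,1,0,0,0,0,1,0,0,0,0]'

```text
time_s: 11.97
tcp_pos: [0.5453, 0.0484, 0.0964]
orientation: [3.141, -0.001, 1.526]
wrist_force: [0.5, 1.2, 1.0]
grip_width: 0.303
```

>>> send_rows --motion '[1,0,0,0.1,0,1,0,0,0.1,0,1,0,0,0,0,1,0,0,0,0,1,0,0,0,0]'

```text
time_s: 12.38
tcp_pos: [0.5456, 0.0482, 0.0946]
orientation: [3.141, -0.0, 1.526]
wrist_force: [1.4, 1.7, 4.9]
grip_width: 0.3
```

Both slot faces are now touching the wedge (Fz about 5 N), with the thin end at about 35 mm. Releasing.

>>> send_rows --motion '[6,0,0,0,0,6,0,0,0,0,6,0,0,0,0,6,0,0,0,0,6,0,0,0,0]'

```text
time_s: 12.8
tcp_pos: [0.5449, 0.0479, 0.0939]
orientation: [-3.141, 0.0, 1.526]
wrist_force: [0.4, -0.1, 0.1]
grip_width: 0.702
```

>>> send_rows --motion '[6,0,0,0,0,6,0,0,0,0,6,0,0,-1,0,6,0,0,-2,0,6,0,0,-3,0]'

```text
time_s: 13.22
tcp_pos: [0.5436, 0.0479, 0.1532]
orientation: [-3.137, 0.001, 1.526]
wrist_force: [0.3, -0.2, -0.1]
grip_width: 0.706
```

>>> send_rows --motion '[6,0,0,-3,0,6,0,0,-3,0,6,0,0,-2,0,8.5,0,0,0,0,8.5,0,0,0,0]'

```text
time_s: 13.63
tcp_pos: [0.546, 0.0481, 0.2362]
orientation: [3.138, -0.0, 1.526]
wrist_force: [0.9, -0.1, -0.9]
grip_width: 0.954
```

```bash
python3 - <<'E'
from h import *
im=snapshot("side")[:,:,::-1];ims=[cv2.resize(im[90:190,240:340],None,fx=4,fy=4,interpolation=cv2.INTER_CUBIC)]
c=get_calibration("wrist");np.savez("w3.npz",**c);w=snapshot("wrist")[:,:,::-1];cv2.imwrite("pics/w3.png",w)
ims.append(cv2.resize(w[130:230,210:310],None,fx=4,fy=4,interpolation=cv2.INTER_CUBIC))
cv2.imwrite("pics/c4.png",np.hstack(ims)); print(state()["tcp_pos"],state()["orientation"],state()["wrist_force"])
E
```

```text
[0.54487243 0.04797531 0.23373695] [-3.14073648e+00  1.47270082e-04  1.52609725e+00] [ 0.15791363 -0.02585739 -0.83250231]
```

View pics/c4.png

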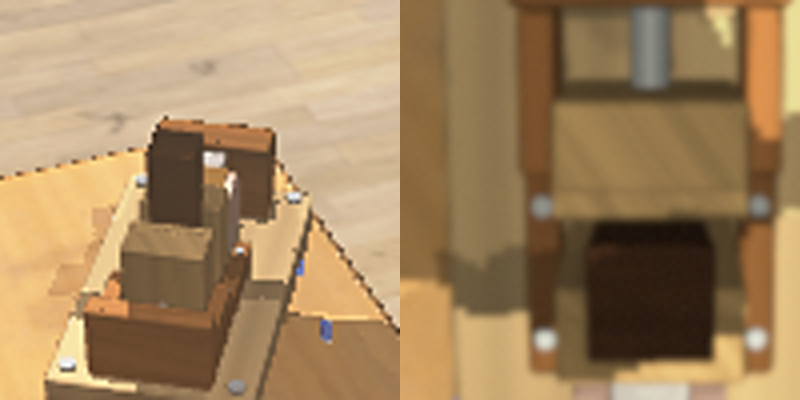

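The wedge stands upright by itself in the slot (side crop (175,175), wrist crop (650,290)). Next is the wooden mallet.

>>> send_rows --motion '[8.5,1.5,-1.4,0,0,8.5,2.5,-2.3,0,0,8.5,2.5,-2.4,0,0,8.5,2.5,-2.4,0,0,8.5,2.5,-2.4,0,0]'

```text
time_s: 14.15
tcp_pos: [0.4396, 0.1683, 0.2327]
orientation: [-3.139, 0.001, 1.525]
wrist_force: [-0.6, 0.3, -0.4]
grip_width: 0.993
```

>>> send_rows --motion '[8.5,2.5,-2.3,0,0,8.5,2,-1.8,0,0,8.5,1,-1,0,0,8.5,0,0,0,0,8.5,0,0,0,0]'

```text
time_s: 14.57
tcp_pos: [0.3922, 0.2251, 0.2333]
orientation: [-3.14, 0.001, 1.528]
wrist_force: [-0.5, 0.5, -0.8]
grip_width: 0.993
```

>>> send_rows --motion '[8.5,0,0,0,0,8.5,0,0,0,0,8.5,0,0,0,0,8.5,0,0,0,0,8.5,0,0,0,0]'

```text
time_s: 14.98
tcp_pos: [0.3933, 0.2245, 0.2342]
orientation: [-3.141, 0.0, 1.525]
wrist_force: [-0.1, 0.9, -1.2]
grip_width: 0.992
```

```bash
python3 - <<'E'
from h import *
c=get_calibration("wrist");im=snapshot("wrist")[:,:,::-1];cv2.imwrite("pics/w4.png",im)
np.savez("w4.npz",**c); print(state()["tcp_pos"],state()["orientation"],state()["wrist_force"])
cv2.imwrite("pics/w4c.png",cv2.resize(im[100:300,140:400],None,fx=3,fy=3,interpolation=cv2.INTER_CUBIC))
E
```

```text
[0.39324508 0.22463815 0.23421443] [-3.14146300e+00  9.37914380e-05  1.52517361e+00] [-0.06171533 -0.16041843 -0.03131434]
```

View pics/w4c.png

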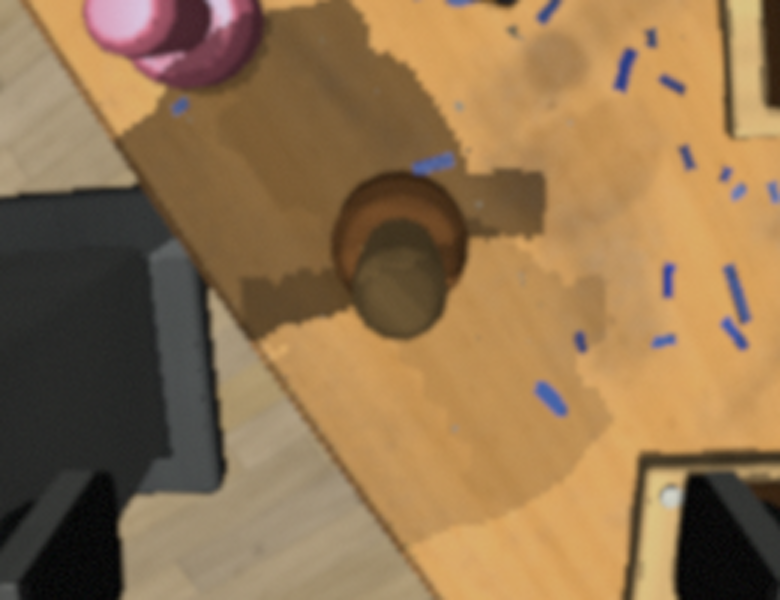

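The wooden mallet is at crop (400,240) for the head and (401,293) for the handle end. The pink one is well clear at (190,35).

```bash
python3 - <<'E'
from h import *
c=dict(np.load("w4.npz"))
W=lambda u,v,z:on("wrist",(140+(u+.5)/3-.5,100+(v+.5)/3-.5),z,c).round(4)
print("handle bulge",W(401,291,.106),W(356,290,.106),W(446,290,.106),W(401,339,.106))
print("head",W(400,239,.03),W(333,240,.03),W(467,240,.03),W(400,171,.03),"edge bench",[W(*p,0) for p in((130,160),(430,580))], "pink top",W(128,15,.11))
E
```

```text
handle bulge [0.3961 0.2288 0.106 ] [0.3834 0.2297 0.106 ] [0.409  0.2286 0.106 ] [0.3955 0.2146 0.106 ]
head [0.396  0.2302 0.03  ] [0.3718 0.231  0.03  ] [0.4201 0.2288 0.03  ] [0.3971 0.2548 0.03  ] edge bench [array([0.2906, 0.2625, 0.    ]), array([0.4021, 0.0727, 0.    ])] pink top [0.3246 0.3119 0.11  ]
```

>>> send_rows --motion '[8.5,0.25,0,2,0,8.5,0,0,3,0,8.5,0,0,3,0,8.5,0,0,3,0,8.5,0,0,2.5,0]'

```text
time_s: 15.45
tcp_pos: [0.3927, 0.227, 0.0974]
orientation: [-3.141, 0.0, 1.526]
wrist_force: [-0.4, 0.1, -0.2]
grip_width: 0.994
```

>>> send_rows --motion '[8.5,0,0,1.5,0,8.5,0,0,0.8,0,8.5,0,0,0.3,0,8.5,0,0,0,0,8.5,0,0,0,0]'

```text
time_s: 15.87
tcp_pos: [0.3937, 0.2278, 0.0743]
orientation: [3.14, -0.001, 1.526]
wrist_force: [0.4, 0.5, 1.0]
grip_width: 0.995
```

>>> send_rows --motion '[1,0,0,0,0,1,0,0,0,0,1,0,0,0,0,1,0,0,0,0,1,0,0,0,0]' --newtons 60

```text
time_s: 16.28
tcp_pos: [0.3934, 0.2277, 0.0738]
orientation: [3.141, -0.0, 1.526]
wrist_force: [1.1, 1.8, 2.6]
grip_width: 0.315
```

>>> send_rows --motion '[1,0,0,0,0,1,0,0,0,0,1,0,0,0,0,1,0,0,0,0,1,0,0,0,0]'

```text
time_s: 16.7
tcp_pos: [0.3935, 0.2277, 0.0738]
orientation: [3.141, -0.0, 1.526]
wrist_force: [1.0, -1.0, 5.3]
grip_width: 0.304
```

>>> send_rows --motion '[5,0,0,0,0,5,0,0,0,0,5,0,0,0,0,5,0,0,-0.4,0,5,0,0,-0.3,0]'

```text
time_s: 17.12
tcp_pos: [0.3928, 0.2274, 0.0803]
orientation: [-3.141, 0.0, 1.526]
wrist_force: [-0.1, 0.0, 0.5]
grip_width: 0.585
```

>>> send_rows --motion '[5,0,0,0,0,5,0,0,0,0,1,0,0,0,0,1,0,0,0,0,1,0,0,0,0]'

```text
time_s: 17.53
tcp_pos: [0.3933, 0.2276, 0.0805]
orientation: [3.141, -0.0, 1.526]
wrist_force: [0.8, -0.4, 1.2]
grip_width: 0.304
```

>>> send_rows --motion '[1,0,0,0,0,1,0,0,0,0,1,0,0,0,0,1,0,0,0,0,1,0,0,0,0]'

```text
time_s: 17.95
tcp_pos: [0.3933, 0.2276, 0.0805]
orientation: [3.141, -0.0, 1.526]
wrist_force: [1.2, 0.3, 3.2]
grip_width: 0.308
```

>>> send_rows --motion '[1,0,0,-1,0,1,0,0,-2.5,0,1,0,0,-3.5,0,1,0,0,-3.5,0,1,0,0,-3.5,0]'

```text
time_s: 18.37
tcp_pos: [0.3919, 0.227, 0.2215]
orientation: [-3.139, 0.001, 1.526]
wrist_force: [0.9, 0.0, -3.5]
grip_width: 0.305
```

>>> send_rows --motion '[1,-0.5,0.5,-3,0,1,-1.5,1.4,0,0,1,-2.1,1.9,0,0,1,-2.1,1.9,0,0,1,-2.1,1.9,0,0]'

```text
time_s: 18.78
tcp_pos: [0.4652, 0.1403, 0.2504]
orientation: [-3.14, 0.0, 1.527]
wrist_force: [0.5, 0.7, -3.2]
grip_width: 0.304
```

>>> send_rows --motion '[1,-2.1,1.9,0,0,1,-2.1,1.9,0,0,1,-2.1,1.9,0,0,1,-1.8,1.6,0,0,1,-0.9,1.1,0,0]'

```text
time_s: 19.2
tcp_pos: [0.5456, 0.0455, 0.2497]
orientation: [-3.14, 0.001, 1.524]
wrist_force: [0.1, 0.0, -3.6]
grip_width: 0.308
```

>>> send_rows --motion '[1,0,0,0,0,1,0,0,0,0,1,0,0,0,0,1,0,0,0,0,1,0,0,0,0]'

```text
time_s: 19.62
tcp_pos: [0.5446, 0.0484, 0.2505]
orientation: [-3.142, -0.0, 1.528]
wrist_force: [0.4, -0.6, -4.1]
grip_width: 0.308
```

```bash
python3 - <<'E'
from h import *
im=snapshot("side")[:,:,::-1];ims=[cv2.resize(im[60:180,230:350],None,fx=4,fy=4,interpolation=cv2.INTER_CUBIC)]
w=snapshot("wrist")[:,:,::-1];cv2.imwrite("pics/w5.png",w)
ims.append(cv2.resize(w[200:360,200:360],None,fx=3,fy=3))
cv2.imwrite("pics/c5.png",np.hstack(ims)); print(state()["tcp_pos"],state()["orientation"],state()["wrist_force"],state()["grip_width"])
E
```

```text
[0.5447325  0.0482566  0.25056812] [ 3.14137346e+00 -1.84258705e-04  1.52731101e+00] [ 0.35531315  0.1959609  -3.79530955] 0.3060604764412401
```

View pics/c5.png

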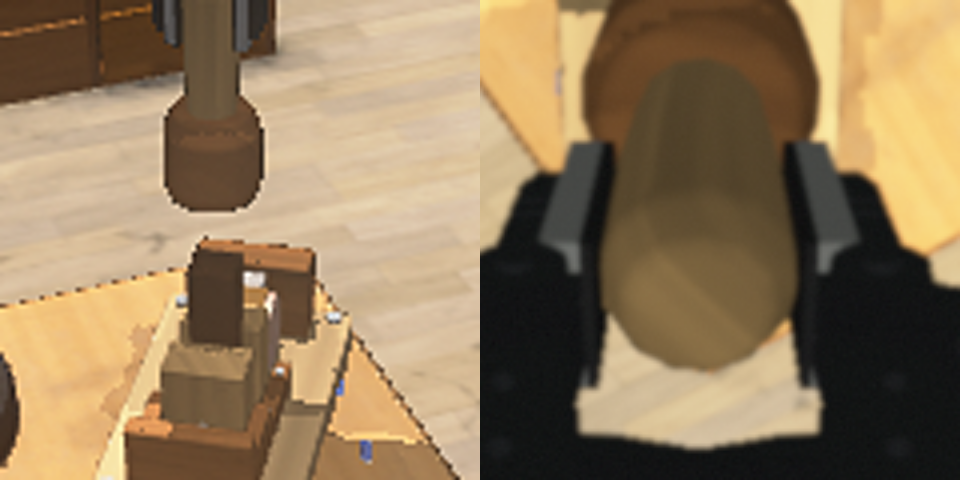

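The mallet is upright and centred over the wedge. I'm lowering it to just above contact. With the mallet's weight, the baseline Fz is about -3.7 N.

>>> send_rows --motion '[1,0,0,1,0,1,0,0,1,0,1,0,0,0.8,0,1,0,0,0.5,0,1,0,0,0.3,0]'

```text
time_s: 20.13
tcp_pos: [0.5445, 0.0475, 0.2127]
orientation: [-3.139, 0.0, 1.526]
wrist_force: [0.6, 0.8, -3.7]
grip_width: 0.307
```

>>> send_rows --motion '[1,0,0,0.1,0,1,0,0,0.1,0,1,0,0,0,0,1,0,0,0,0,1,0,0,0,0]'

```text
time_s: 20.55
tcp_pos: [0.5454, 0.0475, 0.2127]
orientation: [3.141, -0.0, 1.526]
wrist_force: [-0.2, 0.2, -3.1]
grip_width: 0.307
```

>>> send_rows --motion '[1,0,0,0.1,0,1,0,0,0.1,0,1,0,0,0,0,1,0,0,0,0,1,0,0,0,0]'

```text
time_s: 20.97
tcp_pos: [0.5452, 0.0475, 0.2103]
orientation: [-3.142, -0.0, 1.526]
wrist_force: [0.0, -0.7, -3.3]
grip_width: 0.308
```

>>> send_rows --motion '[1,0,0,0.1,0,1,0,0,0.1,0,1,0,0,0,0,1,0,0,0,0,1,0,0,0,0]'

```text
time_s: 21.38
tcp_pos: [0.5451, 0.0475, 0.2083]
orientation: [-3.141, 0.0, 1.526]
wrist_force: [-0.4, -0.3, -3.1]
grip_width: 0.308
```

>>> send_rows --motion '[1,0,0,0.1,0,1,0,0,0.1,0,1,0,0,0,0,1,0,0,0,0,1,0,0,0,0]'

```text
time_s: 21.8
tcp_pos: [0.5453, 0.0475, 0.2065]
orientation: [3.141, -0.0, 1.526]
wrist_force: [-0.4, 0.1, -1.6]
grip_width: 0.303
```

Contact at TCP z .2065, as predicted. First tap:

>>> send_rows --motion '[1,0,0,0.1,0,1,0,0,0.1,0,1,0,0,0,0,1,0,0,0,0,1,0,0,0,0]'

```text
time_s: 22.22
tcp_pos: [0.5454, 0.0475, 0.2046]
orientation: [3.141, -0.0, 1.526]
wrist_force: [-0.6, -0.4, 3.0]
grip_width: 0.306
```

>>> send_rows --motion '[1,0,0,0.1,0,1,0,0,0,0,1,0,0,0,0,1,0,0,0,0,1,0,0,0,0]'

```text
time_s: 22.63
tcp_pos: [0.5454, 0.0475, 0.2035]
orientation: [3.141, 0.0, 1.526]
wrist_force: [0.1, -0.9, 4.5]
grip_width: 0.303
```

>>> send_rows --motion '[1,0,0,-0.4,0,1,0,0,-0.2,0,1,0,0,0,0,1,0,0,0,0,1,0,0,0,0]'

```text
time_s: 23.05
tcp_pos: [0.5449, 0.0476, 0.2087]
orientation: [-3.14, 0.0, 1.526]
wrist_force: [-0.5, -0.3, -3.0]
grip_width: 0.304
```

>>> send_rows --motion '[1,0,0,0.15,0,1,0,0,0.15,0,1,0,0,0.15,0,1,0,0,0.15,0,1,0,0,0.1,0]'

```text
time_s: 23.47
tcp_pos: [0.5455, 0.0475, 0.203]
orientation: [3.14, -0.0, 1.526]
wrist_force: [-1.8, -0.4, 4.5]
grip_width: 0.308
```

>>> send_rows --motion '[1,0,0,0.1,0,1,0,0,0.1,0,1,0,0,0,0,1,0,0,0,0,1,0,0,0,0]'

```text
time_s: 23.88
tcp_pos: [0.5455, 0.0475, 0.201]
orientation: [3.14, -0.0, 1.526]
wrist_force: [-0.2, -0.0, 4.1]
grip_width: 0.306
```

>>> send_rows --motion '[1,0,0,0.1,0,1,0,0,0.1,0,1,0,0,0,0,1,0,0,0,0,1,0,0,0,0]'

```text
time_s: 24.3
tcp_pos: [0.5456, 0.0474, 0.199]
orientation: [3.14, 0.0, 1.526]
wrist_force: [-0.5, -1.1, 6.8]
grip_width: 0.303
```

>>> send_rows --motion '[1,0,0,0.1,0,1,0,0,0,0,1,0,0,0,0,1,0,0,0,0,1,0,0,0,0]'

```text
time_s: 24.72
tcp_pos: [0.5457, 0.0475, 0.1988]
orientation: [3.139, -0.0, 1.526]
wrist_force: [-1.1, -0.2, 11.1]
grip_width: 0.305
```

Net force is about 15 N and the wedge has almost stopped. Lift off, then tap again to check.

>>> send_rows --motion '[1,0,0,-0.4,0,1,0,0,-0.3,0,1,0,0,0,0,1,0,0,0,0,1,0,0,0,0]'

```text
time_s: 25.13
tcp_pos: [0.5449, 0.0475, 0.2035]
orientation: [-3.14, 0.0, 1.526]
wrist_force: [0.2, -0.4, -3.3]
grip_width: 0.306
```

>>> send_rows --motion '[1,0,0,0.15,0,1,0,0,0.15,0,1,0,0,0.15,0,1,0,0,0.15,0,1,0,0,0,0]'

```text
time_s: 25.55
tcp_pos: [0.5452, 0.0476, 0.1989]
orientation: [3.141, -0.0, 1.526]
wrist_force: [-1.3, -1.1, 1.7]
grip_width: 0.308
```

>>> send_rows --motion '[1,0,0,0.1,0,1,0,0,0.05,0,1,0,0,0,0,1,0,0,0,0,1,0,0,0,0]'

```text
time_s: 25.97
tcp_pos: [0.5454, 0.0476, 0.1987]
orientation: [3.139, -0.0, 1.526]
wrist_force: [-3.6, -0.6, 8.2]
grip_width: 0.306
```

>>> send_rows --motion '[1,0,0,0.05,0,1,0,0,0.05,0,1,0,0,0,0,1,0,0,0,0,1,0,0,0,0]'

```text
time_s: 26.38
tcp_pos: [0.5456, 0.0476, 0.1986]
orientation: [3.138, -0.001, 1.526]
wrist_force: [-4.6, 1.0, 13.3]
grip_width: 0.307
```

```bash
python3 -c "
from bench import *
s=state();print(s['wrist_force'],s['tcp_pos'],s['orientation'])"
```

```text
[-4.61672787  0.99372744 13.34972782] [0.54563116 0.04761529 0.19864629] [ 3.13776244e+00 -6.39485983e-04  1.52615024e+00]
```

>>> send_rows --motion '[1,0,0,-0.4,0,1,0,0,-0.4,0,1,0,0,0,0,1,0,0,0,0,1,0,0,0,0]'

```text
time_s: 26.8
tcp_pos: [0.5451, 0.0475, 0.2032]
orientation: [-3.141, 0.0, 1.526]
wrist_force: [-0.8, 0.5, -2.9]
grip_width: 0.309
```

>>> send_rows --motion '[1,0,0,0.15,0,1,0,0,0.15,0,1,0,0,0.15,0,1,0,0,0.15,0,1,0,0,0.1,0]'

```text
time_s: 27.22
tcp_pos: [0.5454, 0.0476, 0.1986]
orientation: [3.139, -0.0, 1.526]
wrist_force: [-4.9, 0.1, 14.3]
grip_width: 0.308
```

>>> send_rows --motion '[1,0,0,0.1,0,1,0,0,0.05,0,1,0,0,0,0,1,0,0,0,0,1,0,0,0,0]'

```text
time_s: 27.63
tcp_pos: [0.5456, 0.0476, 0.1985]
orientation: [3.138, -0.001, 1.526]
wrist_force: [-4.3, 0.2, 15.9]
grip_width: 0.303
```

The wedge stays put at a net force of about 19 N, so it's tight. I'm carrying the mallet back to where it stood.

>>> send_rows --motion '[1,0,0,-0.5,0,1,0,0,-1,0,1,0,0,-2,0,1,0,0,-2,0,1,0,0,-0.5,0]'

```text
time_s: 28.05
tcp_pos: [0.5461, 0.0476, 0.2584]
orientation: [3.138, -0.0, 1.526]
wrist_force: [0.7, -0.0, -2.4]
grip_width: 0.304
```

>>> send_rows --motion '[1,1,-1,0,0,1,2,-1.9,0,0,1,2.3,-2.1,0,0,1,2.3,-2.1,0,0,1,2.3,-2.1,0,0]'

```text
time_s: 28.47
tcp_pos: [0.4559, 0.1514, 0.254]
orientation: [-3.14, 0.0, 1.525]
wrist_force: [-0.4, 0.8, -1.9]
grip_width: 0.309
```

>>> send_rows --motion '[1,2.3,-2.1,0,0,1,2.3,-2.1,0,0,1,1.8,-1.6,0,0,1,1,-1,0,0,1,0,0,2,0]'

```text
time_s: 28.88
tcp_pos: [0.3917, 0.2302, 0.2373]
orientation: [3.139, -0.003, 1.53]
wrist_force: [0.9, 0.4, -3.2]
grip_width: 0.308
```

>>> send_rows --motion '[1,0,0,3,0,1,0,0,3,0,1,0,0,3,0,1,0,0,2,0,1,0,0,1,0]'

```text
time_s: 29.3
tcp_pos: [0.3903, 0.2265, 0.1113]
orientation: [-3.137, 0.003, 1.527]
wrist_force: [-0.5, -1.2, -3.5]
grip_width: 0.307
```

>>> send_rows --motion '[1,0,0,1,0,1,0,0,0.5,0,1,0,0,0,0,1,0,0,0,0,1,0,0,0,0]'

```text
time_s: 29.72
tcp_pos: [0.3938, 0.2279, 0.1014]
orientation: [3.14, -0.001, 1.526]
wrist_force: [0.8, 0.2, -3.2]
grip_width: 0.305
```

>>> send_rows --motion '[1,0,0,0.8,0,1,0,0,0.6,0,1,0,0,0.3,0,1,0,0,0.1,0,1,0,0,0,0]'

```text
time_s: 30.13
tcp_pos: [0.3927, 0.2273, 0.0818]
orientation: [-3.141, 0.001, 1.526]
wrist_force: [-0.5, -0.5, -3.5]
grip_width: 0.304
```

>>> send_rows --motion '[1,0,0,0.1,0,1,0,0,0.1,0,1,0,0,0,0,1,0,0,0,0,1,0,0,0,0]'

```text
time_s: 30.55
tcp_pos: [0.3933, 0.2276, 0.0805]
orientation: [3.141, -0.0, 1.526]
wrist_force: [-0.7, 0.2, -2.2]
grip_width: 0.309
```

>>> send_rows --motion '[1,0,0,0.1,0,1,0,0,0,0,1,0,0,0,0,1,0,0,0,0,1,0,0,0,0]'

```text
time_s: 30.97
tcp_pos: [0.3935, 0.2278, 0.0804]
orientation: [3.14, -0.001, 1.526]
wrist_force: [-0.9, -0.1, 5.5]
grip_width: 0.305
```

Standing on the bench (TCP .0804, the same height as when it was picked up). Releasing it and lifting away.

>>> send_rows --motion '[6,0,0,0,0,6,0,0,0,0,6,0,0,0,0,8,0,0,0,0,8,0,0,0,0]'

```text
time_s: 31.38
tcp_pos: [0.393, 0.2275, 0.0792]
orientation: [-3.142, 0.0, 1.526]
wrist_force: [-0.4, -0.7, 0.5]
grip_width: 0.933
```

>>> send_rows --motion '[8,0,0,0,0,8,0,0,0,0,8,0,0,-1,0,8,0,0,-2,0,8,0,0,-3,0]'

```text
time_s: 31.8
tcp_pos: [0.3916, 0.2267, 0.1385]
orientation: [-3.138, 0.002, 1.526]
wrist_force: [0.4, 0.6, 0.7]
grip_width: 0.937
```

>>> send_rows --motion '[8,0,0,-3,0,8,0,0,-3,0,8,0,0,-3,0,8,0,0,-1,0,8,0,0,0,0]'

```text
time_s: 32.22
tcp_pos: [0.3943, 0.2282, 0.2428]
orientation: [3.137, -0.003, 1.526]
wrist_force: [0.2, -0.8, 0.2]
grip_width: 0.936
```

```bash
python3 - <<'E'
from h import *
im=snapshot("side")[:,:,::-1]
cv2.imwrite("pics/c6.png",cv2.resize(im[90:290,200:420],None,fx=3,fy=3,interpolation=cv2.INTER_CUBIC))
s=state();print(s["tcp_pos"],s["wrist_force"],s["time_s"])
E
```

```text
[0.393684   0.227879   0.24055112] [ 0.90294527 -0.0057604  -0.45386567] 32.2667
```

View pics/c6.png

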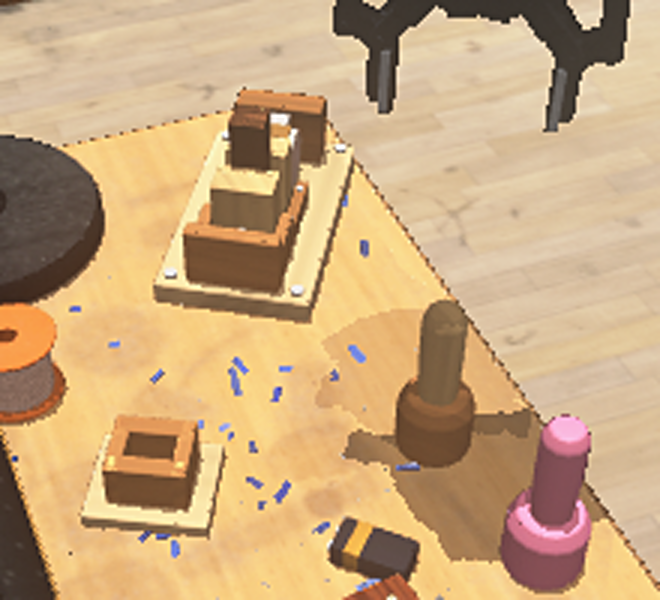

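```bash
python3 -c "
from bench import *
print(close_job())"
```

```text
the job is handed in; nothing more can be done
None
```

I set the wedge in the vice slot, drove it in with the wooden mallet until it stopped, put the mallet back on the bench, and handed the job in at about 32 s. No verdict was reported.

- **Wedge:** it was pressed in with about 5 N, a little over the 2 to 3 N suggested, and stood alone when released.
- **Taps:** I gave it four taps, lifting off in between. It ran on about 8 mm at 7 to 10 N, then stopped. The third tap, held at about 17 N, moved it no more than 0.2 mm. The fourth, at about 19 N, moved it no more than another 0.1 mm. The thin end finished about 27 mm above the bench, 53 mm below the slot mouth.
- **Last checks:** the final side picture shows the wedge upright in the slot and the mallet upright on its face at its old place. The battery, reel and pink mallet look undisturbed; the flux tin was outside that crop. The gripper is clear, and the wrist force is near zero.
- **Not measured:** the force of the jaw on the choke. I infer it is tight because the wedge stopped. The 8 mm run means about 1.4 mm of jaw travel, just under the stated 1.5 mm minimum; the harder setting push may account for the difference.
- **Disagreement:** the cameras differed by 2 to 4 mm on the vice's position, so I settled the fit by a side view at the slot mouth and by feel.

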